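# Ballast the sprung sample stage, index it under the probe and hold the lock pin home

## Task

Add brass weights to the sprung pan that carries the sample jar until its red pointer rests inside the green band. Then pull up the red lock knob, slide the section with the pan along to the next hole, under the probe, and let the lock pin go fully home there. Finish while still gripping the lock knob with the pin home; leave the other glassware and tools where they stand.

Things in the scene. Friction and masses are not known exactly. Their poses are not given: they have to be found in the camera images.
- stage: cream base plate, 260 mm (x) by 360 mm (y) by 12 mm, fixed to the bench, its place and yaw differing from run to run. Origin on the bench 100 mm from the plate's -y end, mid-way in x; z up. Along its y axis at x = -85 mm runs a square aluminium tube (top 42 mm above the bench) with three lock holes 13 mm wide at y = 0, 80 and 160 mm. A probe stand rises to 302 mm at x = 112, y = 215 mm; its probe (22 mm thick, tip 166 mm up) hangs at x = 63, y = 132 mm, from a boom 255 mm up.
- carriage (a joint): travel in m of the grey sliding section along the stage's +y axis: 0 = first hole (where it starts), 0.080 = next hole (under the probe), 0.160 = last hole. The lock pin (10 mm thick, rounded tip, about 1.5 mm play each way) blocks it while down in a hole; with the pin raised it slides against about 2 N of friction and a little damping. It carries pan and lock plunger along.
- plunger (a joint): how far the lock pin is pulled up, m: 0 = fully home, 0.018 = top stop. The pin is 12 mm deep in the hole, so above 0.013 the section slides freely. A spring pushes it down with 6 N at 0 and 10 N at the top; released between holes it rests on the tube at about 0.012 and drops into a hole that comes under it.
- knob: red lock knob on top of the plunger, 28 mm across and 30 mm tall, axis vertical; origin at the centre of its underside, which is 95 mm above the bench with the pin home. It stands at x = -85 mm of the stage frame and at y = the carriage travel. Below it a 10 mm stem and a 30 mm boss whose top is 73 mm above the bench. Take it from above.
- knob_mid (a point): centre of the lock knob, 110 mm above the bench with the pin home.
- next_hole (a point): mouth of the hole to go to, on top of the tube, 42 mm above the bench: the knob's axis must come over this point.
- pan (a joint): how far the sprung pan has sunk, m: 0 = top, 0.060 = bottom stop. The green band on the white plate is 0.0325 to 0.0525 (pointer 101.5 to 81.5 mm above the bench). Each 100 g weight sinks it 15 mm. The jar's fill differs: unloaded it settles at about 0.005 to 0.030, so one or two weights bring it into the band.
- tray: steel tray of the sprung pan, 130 mm (stage x) by 170 mm (stage y), 12 mm tall rim, 4 mm walls, aligned with the stage; centred at x = 30 mm of the stage frame and y = the carriage travel. Origin under its centre, 130 mm above the bench less the sink. At its far (+x) edge the red pointer stands 4 mm above this origin, in front of the white plate with the green band. A wide spring guide holds it level.
- pan_floor (a point): centre of the tray's inner floor, 134 mm above the bench less the sink. Free space for weights on the side towards the robot, e.g. at x = -30 mm, y = -45 or +20 mm from here in the stage's directions.
- jar: amber sample jar with white cap, 54 mm across, 55 mm tall, fixed in the tray 33 mm towards +x and 51 mm towards +y of its centre. Origin at its underside.
- weight0: brass weight of 100 g, upright cylinder 26 mm across and 26 mm tall, loose on the bench; origin at the centre of its underside. Three alike; not all are needed.
- weight1: brass weight of 100 g, upright cylinder 26 mm across and 26 mm tall, loose on the bench; origin at the centre of its underside. Three alike; not all are needed.
- weight2: brass weight of 100 g, upright cylinder 26 mm across and 26 mm tall, loose on the bench; origin at the centre of its underside. Three alike; not all are needed.
- stopper: bystander: black rubber stopper, 28 mm across, 26 mm tall; origin under its centre.
- spatula: bystander: lab spatula lying flat, 140 mm long.
- mortar: bystander: white porcelain mortar, 100 mm across, 60 mm tall; origin under its centre.
- amber_bottle: bystander: amber bottle with black cap, 72 mm across, 170 mm tall; origin under its centre.
- flask: bystander: conical flask, 84 mm across, 118 mm tall; origin under its centre.
- cylinder_glass: bystander: clear measuring cylinder, foot 60 mm across, 163 mm tall; origin under its centre.
- beaker: bystander: glass beaker, 64 mm across, 80 mm tall; origin under its centre.

How it is judged:
On the way, in this order (a step that is already met when the one before it is completed fails the run):
1. the pan rests with its pointer in the green band, untouched by the robot, the section still locked in the first hole (value of joint pan between 0.031 and 0.054 m and velocity of joint pan between -0.01 and 0.01 m/s and contact force between tray and the fingers below 0.2 N and contact force between tray and the arm below 0.2 N and value of joint carriage below 0.006 m and value of joint plunger below 0.004 m), for 0.3 s.
2. the lock pin is pulled up out of the first hole (value of joint plunger above 0.0105 m), for 0.05 s.
At the end, for the whole second after the job is handed in: The section stands within 3.5 mm of the next hole (travel 0.080 m), the lock pin is home (raised less than 3 mm), the fingers still grip the lock knob (more than 2 N), and the pan rests at 0.031 to 0.054 m of sink, borne by its spring alone and not touched by the robot (value of joint pan between 0.031 and 0.054 m and velocity of joint pan between -0.01 and 0.01 m/s and contact force between tray and the fingers below 0.2 N and contact force between tray and the arm below 0.2 N and value of joint carriage between 0.0765 and 0.0835 m and value of joint plunger below 0.003 m and contact force between knob and the fingers above 2 N); the arm keeps its last pose, push and grip.
It fails at once if another piece of glassware or a tool is moved by more than 40 mm (distance of any of stopper, spatula, mortar, amber_bottle, flask, cylinder_glass, beaker from where it was at the start of the episode above 0.04 m).
It also fails if it takes over 61 s, if anything falls off the work surface, if the arm or the gripper's body presses on something with over 40 N, if the wrist force passes 120 N, or if a joint passes its speed limit or range.

## Robot

A 7-joint arm with a two-finger parallel gripper is mounted at the origin on the work surface. World frame = base frame: x ahead of the robot, y to its left, z up, the work surface at z = 0. Lengths are in m, angles in rad, forces in N, time in s.
With the tool pointing down it reaches from about 0.425 to 0.875 m from the base axis. Payload 4.7 kg.
Tool frame: the origin (TCP) lies midway between the tips of the shut fingers; the grasp point (between the pads) lies 19 mm behind it; z points along the fingers, y is the direction in which the jaws open and shut (so a half turn about z gives the same grasp; the last joint's range is limited). The gripper opens to 87 mm and grips with 3 to 60 N. Pads are 19 mm wide; open, the fingers measure 117 mm over their backs; the gripper's body (75 mm by 190 mm) begins 51 mm behind the grasp point.
Start: joints at [1.277, 0.321, -0.07, 1.45, 0.023, 1.371, -0.057], TCP at [0.197, -0.619, 0.223] pointing down, gripper open.
Joint ranges: [-2.86, 2.86], [-0.3, 2.09], [-1.38, 1.24], [0.06, 2.45], [-1.56, 4.7], [0.09, 2.05], [-2.69, 2.69]. Speed limits (rad/s): [2.57, 2.57, 3.14, 3.14, 3.14, 3.14, 3.14].

## Interface

Orientations are given as a rotation vector (axis times angle).
In Python, from bench import monitor, eyes, order gives the robot as it stands. The module is installed in compiled form; this text tells all that it offers.
- The arm moves only by the shell command python3 -m pendant 'ROWS' [FORCE]. ROWS is JSON, a list of rows, each a list of 3 entries, a list of its own where there are three numbers: the turn, a rotation vector about the tool's x, y, z in degrees, then the shift along the tool's x, y, z in m, then the gripper command: -1 is fully open, 1 is shut, values between are in proportion. In form: [[[rx, ry, rz], [tx, ty, tz], hand], ...]. A call has 1 to 8 rows; each row shifts and turns the commanded pose from where the row before left it, along the tool's axes as they then stand; what a row does not reach is not made up. A row lasts 1/8 s, in which the tool goes at most 62.5 mm and 10.7 degrees, less where a joint would pass 70% of its speed; a pose out of reach is approached as far as the arm can. A call is refused whole if a number of a shift passes 0.0625 or a number of a turn 10.7, either way. A call with a gripper value outside its range is refused whole. The fingers move at their own pace and stop on an object; FORCE is the grip in N (left out, the last holds). Time passes only in rows, so rows that do not move let the fingers close. It gives the time, the measured TCP pose, the force and the opening at its end, in the units of the state.
- monitor.get_state(): the state, without advancing time (a new reading comes with each control period).
- eyes.get_image(name): name is "scene" or "top"; returns a dict with "color" (480x640x3 uint8, red, green, blue), "range_z" (480x640 float32, m along the optical axis (not along the pixel's ray), 0 where there is no reading), "fx", "fy", "cx", "cy" (pixels), "world_to_cam" (4x4, takes a point from world to camera coordinates). Camera axes: x right, y up, looking along -z (the intrinsics and any distortion apply to the point x, -y, -z); pixel columns grow to the right and rows downward; lengths in m; the calibration is good to about 2 mm. A picture is of the moment at which its call begins.
- order.close_job(): hands the job in, once; it reports no verdict.
The state is a dict: "time": time; "joint_positions": joint angles; "qd": joint speeds; "joint_torque": joint torques, N m; "position": TCP position; "tool_rot": TCP orientation; "ft_force": force on the tool from outside, world axes, zero at the start; "torque": the same for the moment, N m; "grip_width": opening from 0.0 (shut) to 1.0 (fully open).
Only numpy, scipy, OpenCV 4.12 (cv2) and the standard library are available. Lean on these libraries where they do the work, as an engineer would, in place of code of your own. Each camera call takes 0.05 s, during which the arm holds its last target.

## Working session

There is one attempt and no reset: what is moved stays moved. The work goes in short steps, Python scripts to look and compute and a shell command to move; the robot and the scene stay as the last step left them, time stands still between calls to the robot, and variables do not carry over. Pictures are saved under pics/ and viewed, and the job is handed in when it is done.

```bash
mkdir -p pics
cat > h.py <<'E'
import numpy as np, cv2
from bench import monitor, eyes, order
def grab(n,tag):
    d=eyes.get_image(n); cv2.imwrite(f"pics/{tag}.png",d["color"][:,:,::-1]); np.savez(f"{tag}.npz",**{k:v for k,v in d.items()}); return d
def pts(d):
    z=d["range_z"]; h,w=z.shape
    u,v=np.meshgrid(np.arange(w),np.arange(h))
    P=np.stack([(u-d["cx"])/d["fx"]*z,-(v-d["cy"])/d["fy"]*z,-z,np.ones_like(z)],-1)
    return (P@np.linalg.inv(d["world_to_cam"]).T)[...,:3]
E
python3 - <<'E'
from h import *
for n in("scene","top"):
    d=grab(n,n+"0"); print(d.keys(),d["fx"],d["cx"],d["cy"]); print(np.linalg.inv(d["world_to_cam"]).round(3))
print(monitor.get_state())
E
```

```text
dict_keys(['color', 'range_z', 'fx', 'fy', 'cx', 'cy', 'world_to_cam']) 464.40576373702754 320.47340748044684 238.94293929965824
[[ 0.478 -0.596  0.645  1.231]
 [ 0.878  0.327 -0.349 -0.361]
 [-0.002  0.733  0.68   0.881]
 [ 0.     0.     0.     1.   ]]
dict_keys(['color', 'range_z', 'fx', 'fy', 'cx', 'cy', 'world_to_cam']) 466.4163726628287 312.1629051003744 244.34155123372093
[[ 0.003  0.989 -0.146  0.345]
 [-1.     0.003  0.002  0.015]
 [ 0.003  0.146  0.989  1.19 ]
 [ 0.     0.     0.     1.   ]]
{'time': 0.1, 'joint_positions': array([ 1.27711374,  0.32178272, -0.07009614,  1.45154572,  0.02260083,
        1.37079857, -0.05690463]), 'qd': array([-0.00030966, -0.00162833, -0.0001751 , -0.00365134,  0.00151591,
        0.00113001, -0.00093005]), 'joint_torque': array([ 9.04893773e-05, -4.92571414e+01, -4.05655531e-01, -3.13401997e+01,
       -6.42249640e-02,  3.94579454e-02,  6.93546281e-05]), 'position': array([ 0.19672585, -0.61899726,  0.22155265]), 'tool_rot': array([-3.10276699e+00, -4.81348379e-01,  5.58980568e-04]), 'ft_force': array([-1.17424635,  1.58642812, -0.20509797]), 'torque': array([-0.02649609, -0.06217859,  0.00037007]), 'grip_width': 0.9973778339105346}
```

View pics/scene0.png

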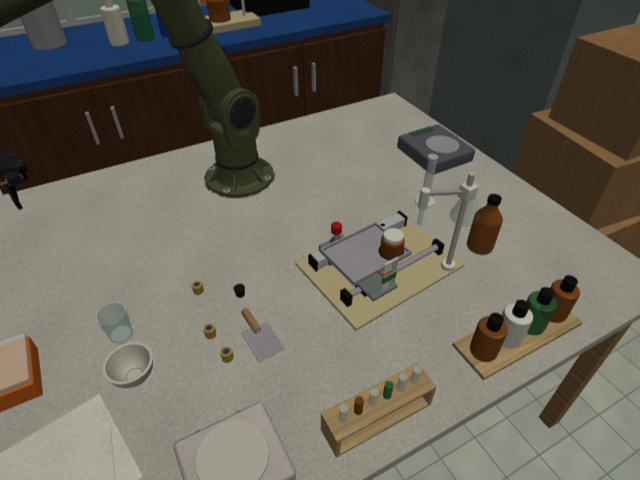

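View pics/top0.png

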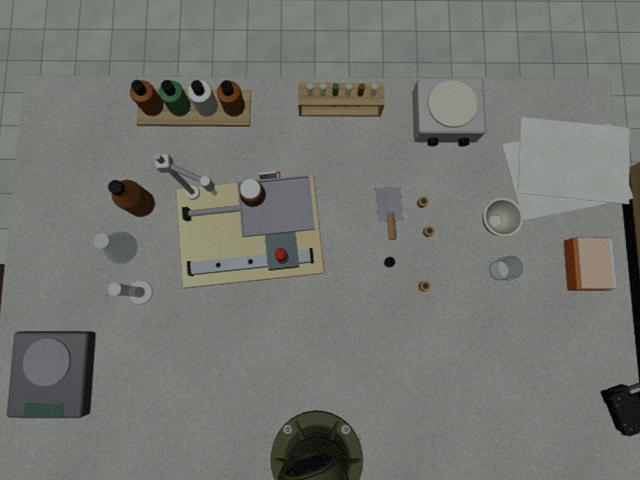

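The top view shows three brass weights at about (423,202), (428,231) and (424,286), the stopper at (389,262), and the spatula at (390,210). The red knob is at (281,255), the tray around (278,205), and the tube holes near (218,265) and (250,262). Next I'll measure these.

```bash
cat >> h.py <<'E'
def ray(d,u,v,z):
    M=np.linalg.inv(d["world_to_cam"]); r=M[:3,:3]@np.array([(u-d["cx"])/d["fx"],-(v-d["cy"])/d["fy"],-1]); o=M[:3,3]
    return o+r*(z-o[2])/r[2]
def blobs(mask,mina=8):
    n,l,s,c=cv2.connectedComponentsWithStats(mask.astype(np.uint8)); return [(c[i],s[i],l==i) for i in range(1,n) if s[i,4]>=mina]
E
python3 - <<'E'
from h import *
for n in("top","scene"):
    d=dict(np.load(n+"0.npz")); P=pts(d); hsv=cv2.cvtColor(d["color"],cv2.COLOR_RGB2HSV); H,S,V=[hsv[...,i].astype(int) for i in range(3)]
    print(n)
    red=((H<6)|(H>174))&(S>150)&(V>80)
    for c,s,m in blobs(red): print("red",c.round(1),s[2:],np.median(P[m],0).round(4),"max z",P[m][:,2].max().round(3),"ray.125",ray(d,*c,.125).round(4))
    br=(H>10)&(H<28)&(S>100)&(V>50)
    for c,s,m in blobs(br):
        q=np.median(P[m],0)
        if s[4]<400: print("br",c.round(1),s[2:],q.round(4),P[m][:,2].max().round(3),"ray.013",ray(d,*c,.013).round(4),".026",ray(d,*c,.026).round(4))
    g=(H>45)&(H<80)&(S>80)&(V>60)
    for c,s,m in blobs(g): print("green",c.round(1),s[2:],np.median(P[m],0).round(4),P[m][:,2].min().round(3),P[m][:,2].max().round(3))
    # plate
    if n=="top":
        cr=(H>15)&(H<35)&(S>40)&(S<130)&(V>120)
        m=max(blobs(cr),key=lambda b:b[1][4]); print("plate",m[0],m[1]); ok=m[2]&(abs(P[...,2]-.012)<.008)
        r=cv2.minAreaRect((P[ok][:,:2]*1000).astype(np.float32)); print(r)
        tr=(P[...,2]>.034)&(P[...,2]<.05)
        xy=P[tr][:,:2]
        print("tubeband n",tr.sum())
        img=cv2.resize(d["color"][140:300,160:450],None,fx=2.7,fy=2.7,interpolation=cv2.INTER_CUBIC); cv2.imwrite("pics/topz.png",img[:,:,::-1])
    else:
        img=cv2.resize(d["color"][140:330,280:500],None,fx=3,fy=3,interpolation=cv2.INTER_CUBIC); cv2.imwrite("pics/scz.png",img[:,:,::-1])
E
```

```text
top
red [280.1 253.8] [11 11 94] [0.4802 0.0863 0.1252] max z 0.13 ray.125 [0.4806 0.086  0.125 ]
br [142.4  92.6] [ 23  22 248] [0.8816 0.4285 0.1025] 0.132 ray.013 [0.9286 0.4677 0.013 ] .026 [0.9221 0.4627 0.026 ]
br [228.7  93.5] [ 25  22 256] [0.8809 0.2159 0.1024] 0.129 ray.013 [0.927  0.2365 0.013 ] .026 [0.9206 0.2341 0.026 ]
br [361.4  86. ] [ 8  7 45] [ 0.9005 -0.1072  0.109 ] 1.19 ray.013 [ 0.9496 -0.119   0.013 ] .026 [ 0.9429 -0.1176  0.026 ]
br [359.7  93.8] [ 7  6 14] [ 0.8934 -0.1069  0.0748] 0.097 ray.013 [ 0.9275 -0.1143  0.013 ] .026 [ 0.9211 -0.1129  0.026 ]
br [221.6 105.5] [4 8 8] [0.8762 0.2474 0.0486] 0.074 ray.013 [0.8928 0.2545 0.013 ] .026 [0.8868 0.2519 0.026 ]
br [244.  105.3] [3 8 9] [0.8853 0.192  0.0315] 0.039 ray.013 [0.8936 0.1949 0.013 ] .026 [0.8875 0.1929 0.026 ]
br [141.8 109.8] [ 9 10 12] [0.8678 0.4562 0.0266] 0.07 ray.013 [0.8798 0.4666 0.013 ] .026 [0.8739 0.4616 0.026 ]
br [357.3 105.6] [5 4 9] [ 0.8693 -0.1033  0.0641] 0.07 ray.013 [ 0.8941 -0.1075  0.013 ] .026 [ 0.8881 -0.1062  0.026 ]
br [379.8 107.2] [ 5  6 12] [ 0.8735 -0.1628  0.0452]
[... 4034 characters left out ...]
8  24 173] [ 0.575  -0.1907  0.0181] 0.023 ray.013 [ 0.5718 -0.1894  0.013 ] .026 [ 0.5817 -0.192   0.026 ]
br [209.7 331.3] [ 12  15 124] [ 0.5643 -0.2834  0.0218] 0.029 ray.013 [ 0.5578 -0.2825  0.013 ] .026 [ 0.5679 -0.2837  0.026 ]
br [226.6 354.6] [ 12  15 128] [ 0.641  -0.2708  0.023 ] 0.029 ray.013 [ 0.6343 -0.2702  0.013 ] .026 [ 0.6432 -0.2715  0.026 ]
green [134.8   0.4] [15  2 27] [-0.9652 -0.0418  0.2994] 0.294 0.305
green [421.4 131.2] [22  9 73] [0.1273 0.6399 0.052 ] 0.047 0.881
green [389.1 277.2] [15 12 53] [0.6716 0.1196 0.0922] 0.082 0.1
green [541.7 303.1] [ 28  20 241] [0.9026 0.3556 0.1017] 0.097 0.881
green [388.6 384.7] [ 8  8 53] [ 0.9027 -0.0427  0.1098] 0.107 0.113
```

```bash
ls pics
```

```text
scene0.png
scz.png
top0.png
topz.png
```

View pics/scz.png

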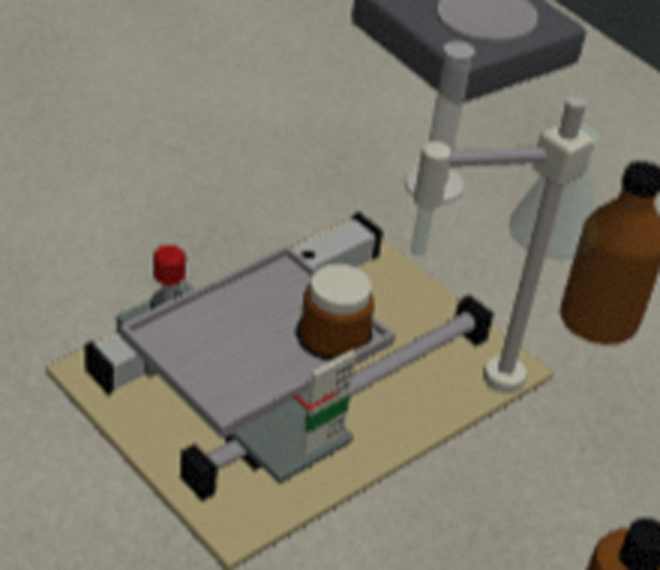

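View pics/topz.png

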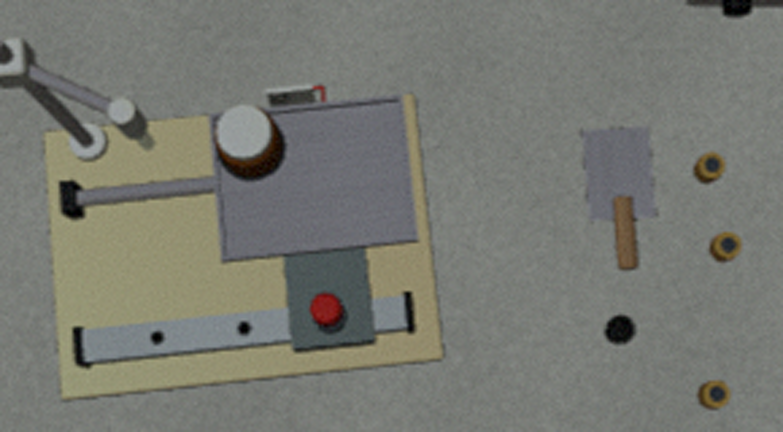

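Run:
```python
from h import *
a=np.deg2rad(6.177); X=np.array([np.cos(a),np.sin(a)]);Y=np.array([-X[1],X[0]])
C=np.array([.5574,.1755]);O=C-.08*Y
f=lambda x,y:(O+x*X+y*Y).round(4)
print("O",O,"knob",f(-.085,0),"next",f(-.085,.08),"probe",f(.063,.132),"w-45",f(0,-.045),"w+20",f(0,.02),"tray",f(.03,0),"jar",f(.063,.051))
for n in("top","scene"):
    d=dict(np.load(n+"0.npz")); P=pts(d)
    L=(P[...,:2]-O); lx=L@X; ly=L@Y
    m=(lx>-.02)&(lx<.04)&(ly>-.07)&(ly<.02)&(P[...,2]>.08)&(P[...,2]<.16)
    print(n,m.sum(),np.percentile(P[m][:,2],[5,25,50,75,95]).round(4))
    m=(abs(lx+.085)<.02)&(abs(ly)<.02)&(P[...,2]>.12); print("knob top",P[m].mean(0),m.sum())
    hsv=cv2.cvtColor(d["color"],cv2.COLOR_RGB2HSV)
    r=((hsv[...,0]<8)|(hsv[...,0]>172))&(hsv[...,1]>90)&(lx>.07)&(lx<.15)&(ly<.06)&(ly>-.06)
    print(np.argwhere(r)[:10],P[r].round(3)[:10], lx[r].round(3)[:10],ly[r].round(3)[:10])
```

```text
O [0.56600802 0.09596446] knob [0.4815 0.0868] next [0.4729 0.1664] probe [0.6144 0.234 ] w-45 [0.5709 0.0512] w+20 [0.5639 0.1158] tray [0.5958 0.0992] jar [0.6232 0.1534]
top 958 [0.116  0.1177 0.1192 0.1205 0.1224]
knob top [0.48023342 0.08454638 0.1246282 ] 105
[[172 276]
 [172 277]
 [172 278]
 [172 279]
 [173 279]
 [174 279]
 [175 279]
 [176 279]] [[0.678 0.099 0.117]
 [0.676 0.096 0.122]
 [0.677 0.094 0.119]
 [0.676 0.091 0.123]
 [0.673 0.091 0.125]
 [0.672 0.092 0.119]
 [0.67  0.091 0.119]
 [0.702 0.1   0.002]] [0.111 0.11  0.11  0.109 0.106 0.105 0.103 0.136] [-0.009 -0.012 -0.014 -0.016 -0.016 -0.016 -0.016 -0.011]
scene 683 [0.1164 0.1178 0.1188 0.1197 0.1211]
knob top [0.48554331 0.08704583 0.1240881 ] 68
[[270 391]
 [271 378]
 [271 389]
 [271 390]
 [271 391]
 [272 378]
 [272 379]
 [272 388]
 [272 389]
 [272 390]] [[0.677 0.119 0.121]
 [0.665 0.092 0.12 ]
 [0.677 0.114 0.12 ]
 [0.677 0.116 0.12 ]
 [0.677 0.119 0.118]
 [0.667 0.09  0.121]
 [0.671 0.09  0.124]
 [0.677 0.11  0.12 ]
 [0.679 0.112 0.12 ]
 [0.671 0.122 0.108]] [0.113 0.098 0.112 0.113 0.113 0.1   0.103 0.112 0.114 0.107] [ 0.011 -0.015  0.006  0.008  0.011 -0.017 -0.017  0.002  0.004  0.014]
```

Both cameras put the tray floor at about 0.119 m, so the sink is about 0.015 and I need two weights. One would reach only about 0.030, which is below the band. The red pointer reads about 0.120 m, which agrees. I'll check the holes against the stage frame and work out the first move.

```bash
cat >> h.py <<'E'
from scipy.spatial.transform import Rotation as Rn
a=np.deg2rad(6.177); X=np.array([np.cos(a),np.sin(a)]);Y=np.array([-X[1],X[0]])
O=np.array([.5574,.1755])-.08*Y
f=lambda x,y:(O+x*X+y*Y)
def go(x,y,z,ang=6.177-90):
    s=monitor.get_state(); R=Rn.from_rotvec(s["tool_rot"]); A=R.as_matrix()
    t=np.deg2rad(ang); yy=np.array([np.cos(t),np.sin(t),0]); zz=np.array([0,0,-1.]); T=np.stack([np.cross(yy,zz),yy,zz],1)
    print("t",s["time"],"pos",s["position"].round(4),"F",s["ft_force"].round(1),"grip",round(s["grip_width"]*87,1))
    print("turn deg",np.rad2deg(Rn.from_matrix(A.T@T).as_rotvec()).round(1),"shift now-axes",(A.T@(np.array([x,y,z])-s["position"])).round(4),"after-turn axes",(T.T@(np.array([x,y,z])-s["position"])).round(4))
E
python3 - <<'E'
from h import *
d=dict(np.load("top0.npz"))
for u,v,y in((218.1,264.8,.16),(250,261.5,.08)): print(ray(d,u,v,.042),f(-.085,y))
go(.556,-.282,.12)
E
```

```text
[0.46318009 0.2444353  0.042     ] [0.46428547 0.24588952]
[0.47161022 0.16582065 0.042     ] [0.47289349 0.16635398]
t 0.1 pos [ 0.1967 -0.619   0.2216] F [-1.2  1.6 -0.2] grip 86.8
turn deg [-0.1  0.  11.5] shift now-axes [ 0.4445 -0.2121  0.1019] after-turn axes [ 0.3934 -0.2964  0.1016]
```

```bash
python3 -m pendant '[[[0,0,5.7],[0,0,0],-0.2],[[0,0,5.7],[0,0,0],-0.2],[[0,0,0],[0.045,-0.034,0],-0.2],[[0,0,0],[0.045,-0.034,0],-0.2],[[0,0,0],[0.045,-0.034,0],-0.2],[[0,0,0],[0.045,-0.034,0],-0.2],[[0,0,0],[0.045,-0.034,0],-0.2],[[0,0,0],[0.045,-0.034,0],-0.2]]' 20
python3 -m pendant '[[[0,0,0],[0.045,-0.034,0.01],-0.2],[[0,0,0],[0.045,-0.034,0.03],-0.2],[[0,0,0],[0,0,0],-0.2]]'
python3 - <<'E'
from h import *
go(.556,-.282,.06)
E
```

```text
time: 1.1
position: [0.444, -0.3858, 0.2222]
tool_rot: [-3.137, -0.171, 0.001]
ft_force: [0.6, -0.1, -0.4]
grip_width: 0.6
time: 1.48
position: [0.5265, -0.3038, 0.18]
tool_rot: [-3.13, -0.186, 0.004]
ft_force: [-0.9, -0.5, 0.2]
grip_width: 0.6
t 1.475 pos [ 0.5265 -0.3038  0.18  ] F [-0.9 -0.5  0.2] grip 52.2
turn deg [-0.4  0.1  0.6] shift now-axes [ 0.0321 -0.0174  0.12  ] after-turn axes [ 0.0317 -0.0185  0.12  ]
```

```bash
python3 -m pendant '[[[0,0,0],[0.032,-0.018,0.04],-0.2],[[0,0,0],[0,0,0.04],-0.2],[[0,0,0],[0,0,0.04],-0.2],[[0,0,0],[0,0,0],-0.2],[[0,0,0],[0,0,0],-0.2]]'
python3 - <<'E'
from h import *
go(.556,-.282,.005)
d=grab("scene","s1"); img=cv2.resize(d["color"][230:390,150:330],None,fx=3.3,fy=3.3,interpolation=cv2.INTER_CUBIC); cv2.imwrite("pics/s1z.png",img[:,:,::-1])
d=grab("top","t1"); img=cv2.resize(d["color"][160:310,340:520],None,fx=3.3,fy=3.3,interpolation=cv2.INTER_CUBIC); cv2.imwrite("pics/t1z.png",img[:,:,::-1])
E
```

```text
time: 2.1
position: [0.5547, -0.2906, 0.0648]
tool_rot: [3.136, 0.169, 0.002]
ft_force: [0.4, -0.1, 1.1]
grip_width: 0.599
t 2.1 pos [ 0.5547 -0.2906  0.0648] F [ 0.4 -0.1  1.1] grip 52.1
turn deg [ 0.1 -0.1  0. ] shift now-axes [ 0.0021 -0.0085  0.0598] after-turn axes [ 0.0022 -0.0084  0.0598]
```

View pics/s1z.png

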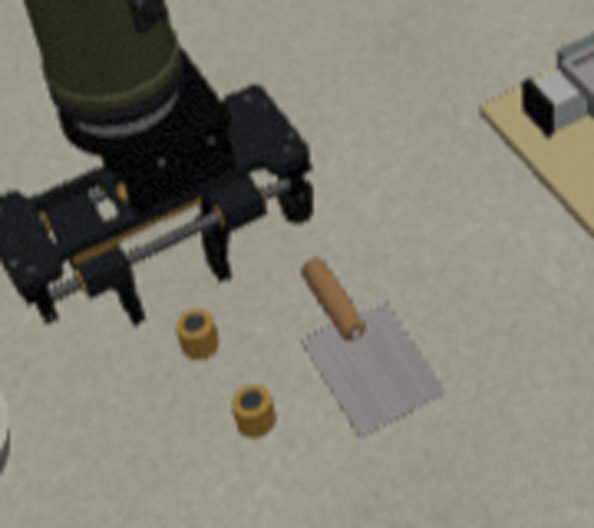

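The scene view shows the open gripper above and just short of the middle weight, which sits at zoom pixel (197,333). The fingers straddle it and are clear of the spatula. I'll correct the y offset and descend.

```bash
python3 -m pendant '[[[0,0,0],[0.002,-0.0085,0.01],-0.2],[[0,0,0],[0,0,0.025],-0.2],[[0,0,0],[0,0,0.024],-0.2],[[0,0,0],[0,0,0],-0.2],[[0,0,0],[0,0,0],-0.2]]'
python3 - <<'E'
from h import *
go(.556,-.282,.005)
E
```

```text
time: 2.82
position: [0.5559, -0.2806, 0.0051]
tool_rot: [3.136, 0.171, 0.002]
ft_force: [-0.3, -0.2, -0.1]
grip_width: 0.599
t 2.825 pos [ 0.5559 -0.2806  0.0051] F [-0.3 -0.2 -0.1] grip 52.1
turn deg [ 0.  -0.1  0.1] shift now-axes [-0.0001  0.0014  0.0001] after-turn axes [-0.0001  0.0014  0.0001]
```

```bash
python3 -m pendant '[[[0,0,0],[0,0,0],1],[[0,0,0],[0,0,0],1],[[0,0,0],[0,0,0],1],[[0,0,0],[0,0,0],1],[[0,0,0],[0,0,-0.03],1],[[0,0,0],[0,0,-0.05],1],[[0,0,0],[0,0,-0.06],1],[[0,0,0],[0,0,-0.05],1]]' 25
python3 - <<'E'
from h import *
p=f(0,.02);go(*p,.20)
E
```

```text
time: 3.82
position: [0.5553, -0.2806, 0.1964]
tool_rot: [3.137, 0.171, 0.001]
ft_force: [-0.0, -0.1, -1.0]
grip_width: 0.289
t 3.825 pos [ 0.5553 -0.2806  0.1964] F [-0.  -0.1 -1. ] grip 25.1
turn deg [ 0.  -0.   0.1] shift now-axes [ 0.0516 -0.3931 -0.0037] after-turn axes [ 0.0511 -0.3932 -0.0036]
```

```bash
python3 -m pendant '[[[0,0,0],[0.0064,-0.049,0],1],[[0,0,0],[0.0064,-0.049,0],1],[[0,0,0],[0.0064,-0.049,0],1],[[0,0,0],[0.0064,-0.049,0],1],[[0,0,0],[0.0064,-0.049,0],1],[[0,0,0],[0.0064,-0.049,0],1],[[0,0,0],[0.0064,-0.049,0],1],[[0,0,0],[0.0064,-0.049,0],1]]'
python3 -m pendant '[[[0,0,0],[0,0,0],1],[[0,0,0],[0,0,0],1]]'
python3 - <<'E'
from h import *
p=f(0,.02);go(*p,.16)
E
```

```text
time: 4.82
position: [0.5631, 0.116, 0.1939]
tool_rot: [3.137, 0.171, -0.001]
ft_force: [1.0, 0.7, -0.8]
grip_width: 0.29
time: 5.08
position: [0.5633, 0.1139, 0.1937]
tool_rot: [3.136, 0.171, -0.001]
ft_force: [0.3, -0.1, -0.6]
grip_width: 0.291
t 5.075 pos [0.5633 0.1139 0.1937] F [ 0.3 -0.1 -0.6] grip 25.4
turn deg [0.1 0.1 0.1] shift now-axes [ 0.0008 -0.0019  0.0337] after-turn axes [ 0.0008 -0.0019  0.0337]
```

```bash
python3 -m pendant '[[[0,0,0],[0.001,-0.002,0.025],1],[[0,0,0],[0,0,0.025],1],[[0,0,0],[0,0,0.010],1],[[0,0,0],[0,0,0],1],[[0,0,0],[0,0,0],1]]'
python3 - <<'E'
from h import *
p=f(0,.02);go(*p,.126)
grab("scene","s2")
d=dict(np.load("s2.npz"));img=cv2.resize(d["color"][140:330,280:500],None,fx=3,fy=3,interpolation=cv2.INTER_CUBIC); cv2.imwrite("pics/s2z.png",img[:,:,::-1])
E
```

```text
time: 5.7
position: [0.5651, 0.1163, 0.1353]
tool_rot: [3.137, 0.17, 0.003]
ft_force: [0.3, 0.1, -1.3]
grip_width: 0.294
t 5.7 pos [0.5651 0.1163 0.1353] F [ 0.3  0.1 -1.3] grip 25.6
turn deg [ 0.  -0.1  0. ] shift now-axes [-0.0013  0.0003  0.0092] after-turn axes [-0.0013  0.0003  0.0093]
```

View pics/s2z.png

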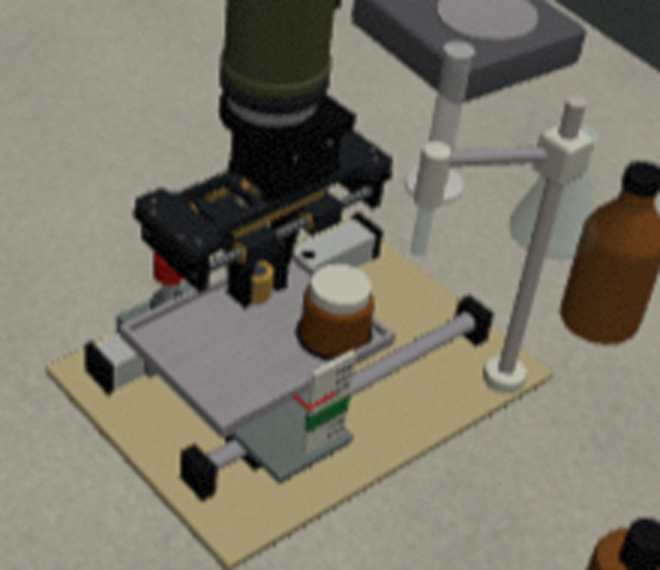

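The weight is held at zoom (262,282), over the tray on the near side and clear of the jar. I'll lower it 8 mm and release.

```bash
python3 -m pendant '[[[0,0,0],[-0.001,0,0.004],1],[[0,0,0],[0,0,0.004],1],[[0,0,0],[0,0,0],1],[[0,0,0],[0,0,0],1],[[0,0,0],[0,0,0],-0.2],[[0,0,0],[0,0,0],-0.2],[[0,0,0],[0,0,0],-0.2]]'
python3 -m pendant '[[[0,0,0],[0,0,-0.03],-0.2],[[0,0,0],[0,0,-0.05],-0.2],[[0,0,0],[0,0,0],-0.2]]'
python3 - <<'E'
from h import *
go(.632,-.2695,.2)
for n in("scene","top"):
    d=grab(n,n+"3"); P=pts(d); L=P[...,:2]-O; lx=L@X; ly=L@Y
    m=(lx>.03)&(lx<.085)&(ly>-.075)&(ly<.01)&(P[...,2]>.07)&(P[...,2]<.15); print(n,m.sum(),np.median(P[m][:,2]))
d=dict(np.load("scene3.npz"));img=cv2.resize(d["color"][140:330,280:500],None,fx=3,fy=3,interpolation=cv2.INTER_CUBIC); cv2.imwrite("pics/s3z.png",img[:,:,::-1])
E
```

```text
time: 6.62
position: [0.5635, 0.1165, 0.1263]
tool_rot: [3.137, 0.171, 0.0]
ft_force: [0.5, -0.4, 0.1]
grip_width: 0.542
time: 7.0
position: [0.566, 0.1175, 0.2107]
tool_rot: [-3.136, -0.171, -0.013]
ft_force: [0.0, 1.2, -0.9]
grip_width: 0.596
t 7.0 pos [0.566  0.1175 0.2107] F [ 0.   1.2 -0.9] grip 51.8
turn deg [-0.  -0.5  0.1] shift now-axes [0.0235 0.3919 0.0108] after-turn axes [0.024  0.3918 0.0107]
scene 638 0.10386255151341389
top 48 0.10427617153467061
```

View pics/s3z.png

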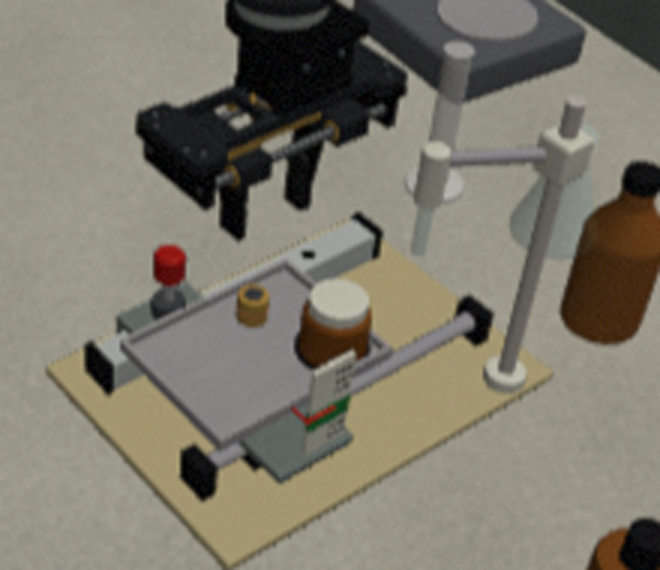

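The first weight stands in the tray at zoom (253,304), and the floor is at about 0.104, so the sink is 0.030. The pointer is just at the top edge of the band, so the second weight is needed. I'll take the near weight at (0.416, -0.267), because the far one is closer to the spatula blade.

```bash
python3 - <<'E'
from h import *
go(.416,-.267,.10)
E
python3 -m pendant '[[[0,0,0],[-0.013,0.048,0],-0.2],[[0,0,0],[-0.013,0.048,0],-0.2],[[0,0,0],[-0.013,0.048,0],-0.2],[[0,0,0],[-0.013,0.048,0],-0.2],[[0,0,0],[-0.013,0.048,0],-0.2],[[0,0,0],[-0.013,0.048,0],-0.2],[[0,0,0],[-0.013,0.048,0.02],-0.2],[[0,0,0],[-0.013,0.03,0.03],-0.2]]'
python3 -m pendant '[[[0,0,0],[0,0,0.04],-0.2],[[0,0,0],[0,0,0.03],-0.2],[[0,0,0],[0,0,0],-0.2]]'
python3 - <<'E'
from h import *
go(.416,-.267,.06)
E
```

```text
t 7.1 pos [0.5636 0.1164 0.2065] F [ 0.3  0.3 -0.8] grip 52.7
turn deg [ 0.  -0.1  0.1] shift now-axes [-0.1884  0.3651  0.1065] after-turn axes [-0.188   0.3653  0.1065]
time: 8.1
position: [0.4985, -0.2617, 0.1547]
tool_rot: [3.136, 0.166, -0.001]
ft_force: [0.2, 0.1, 0.3]
grip_width: 0.6
time: 8.48
position: [0.4965, -0.2573, 0.0823]
tool_rot: [-3.133, -0.171, 0.011]
ft_force: [0.0, 0.6, 0.8]
grip_width: 0.598
t 8.475 pos [ 0.4965 -0.2573  0.0823] F [0.  0.6 0.8] grip 52.0
turn deg [-0.3  0.4  0.1] shift now-axes [-0.081   0.001   0.0228] after-turn axes [-0.0811  0.001   0.0223]
```

```bash
python3 -m pendant '[[[0,0,0],[-0.04,0,0],-0.2],[[0,0,0],[-0.041,0.001,0],-0.2],[[0,0,0],[0,0,0.02],-0.2],[[0,0,0],[0,0,0],-0.2],[[0,0,0],[0,0,0],-0.2]]'
python3 - <<'E'
from h import *
go(.416,-.267,.005)
d=grab("scene","s4"); img=cv2.resize(d["color"][210:370,130:310],None,fx=3.3,fy=3.3,interpolation=cv2.INTER_CUBIC); cv2.imwrite("pics/s4z.png",img[:,:,::-1])
E
```

```text
time: 9.1
position: [0.4204, -0.2685, 0.0673]
tool_rot: [3.136, 0.172, 0.002]
ft_force: [-0.6, 0.2, -0.2]
grip_width: 0.595
t 9.1 pos [ 0.4204 -0.2685  0.0673] F [-0.6  0.2 -0.2] grip 51.8
turn deg [ 0.1 -0.1  0.1] shift now-axes [-0.0043 -0.0021  0.0623] after-turn axes [-0.0042 -0.002   0.0623]
```

View pics/s4z.png

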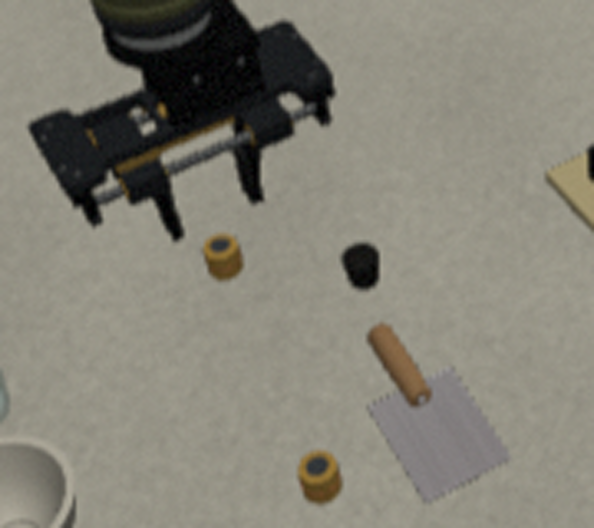

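The fingers straddle the near weight, which is at zoom (223,257). The stopper at (361,265) and the spatula haven't been disturbed. Next I descend and grip.

```bash
python3 -m pendant '[[[0,0,0],[-0.004,-0.002,0.012],-0.2],[[0,0,0],[0,0,0.025],-0.2],[[0,0,0],[0,0,0.025],-0.2],[[0,0,0],[0,0,0],-0.2],[[0,0,0],[0,0,0],-0.2]]'
python3 - <<'E'
from h import *
go(.416,-.267,.005)
E
python3 -m pendant '[[[0,0,0],[0,0,0],1],[[0,0,0],[0,0,0],1],[[0,0,0],[0,0,0],1],[[0,0,0],[0,0,0],1],[[0,0,0],[0,0,-0.03],1],[[0,0,0],[0,0,-0.05],1],[[0,0,0],[0,0,-0.06],1],[[0,0,0],[0,0,-0.05],1]]' 25
python3 - <<'E'
from h import *
p=f(0,-.045);go(*p,.20)
E
```

```text
time: 9.78
position: [0.4152, -0.2668, 0.0045]
tool_rot: [-3.137, -0.171, 0.0]
ft_force: [0.8, 0.5, 1.0]
grip_width: 0.602
t 9.775 pos [ 0.4152 -0.2668  0.0045] F [0.8 0.5 1. ] grip 52.4
turn deg [-0.   0.   0.1] shift now-axes [ 0.0008  0.0002 -0.0005] after-turn axes [ 0.0008  0.0002 -0.0005]
time: 10.78
position: [0.4151, -0.2668, 0.1963]
tool_rot: [3.136, 0.171, 0.001]
ft_force: [0.1, -1.0, -0.7]
grip_width: 0.294
t 10.775 pos [ 0.4151 -0.2668  0.1963] F [ 0.1 -1.  -0.7] grip 25.6
turn deg [ 0.  -0.   0.1] shift now-axes [ 0.1894 -0.2992 -0.0038] after-turn axes [ 0.189  -0.2994 -0.0037]
```

```bash
python3 -m pendant '[[[0,0,0],[0.0236,-0.0374,0],1],[[0,0,0],[0.0236,-0.0374,0],1],[[0,0,0],[0.0236,-0.0374,0],1],[[0,0,0],[0.0236,-0.0374,0],1],[[0,0,0],[0.0236,-0.0374,0],1],[[0,0,0],[0.0236,-0.0374,0],1],[[0,0,0],[0.0236,-0.0374,0],1],[[0,0,0],[0.0236,-0.0374,0],1]]'
python3 -m pendant '[[[0,0,0],[0,0,0],1],[[0,0,0],[0,0,0.02],1],[[0,0,0],[0,0,0.02],1],[[0,0,0],[0,0,0],1],[[0,0,0],[0,0,0],1]]'
python3 - <<'E'
from h import *
p=f(0,-.045);go(*p,.111)
E
```

```text
time: 11.78
position: [0.5705, 0.0522, 0.1938]
tool_rot: [3.137, 0.17, -0.001]
ft_force: [-0.0, -0.8, -0.8]
grip_width: 0.289
time: 12.4
position: [0.5702, 0.0504, 0.1541]
tool_rot: [3.137, 0.169, -0.0]
ft_force: [-0.0, -0.1, -0.9]
grip_width: 0.29
t 12.4 pos [0.5702 0.0504 0.1541] F [-0.  -0.1 -0.9] grip 25.2
turn deg [ 0.  0. -0.] shift now-axes [ 0.0007 -0.0008  0.0431] after-turn axes [ 0.0007 -0.0008  0.0431]
```

```bash
python3 -m pendant '[[[0,0,0],[0.0005,-0.001,0.015],1],[[0,0,0],[0,0,0.015],1],[[0,0,0],[0,0,0.008],1],[[0,0,0],[0,0,0.005],1],[[0,0,0],[0,0,0],1],[[0,0,0],[0,0,0],1]]'
python3 - <<'E'
from h import *
p=f(0,-.045);go(*p,.1105)
E
python3 -m pendant '[[[0,0,0],[0,0,0],-0.2],[[0,0,0],[0,0,0],-0.2],[[0,0,0],[0,0,0],-0.2],[[0,0,0],[0,0,-0.03],-0.2],[[0,0,0],[0,0,-0.05],-0.2],[[0,0,0],[0,0,0],-0.2],[[0,0,0],[0,0,0],-0.2]]'
python3 - <<'E'
from h import *
p=f(-.085,0);go(*p,.17)
for n in("scene","top"):
    d=grab(n,n+"5"); P=pts(d); L=P[...,:2]-O; lx=L@X; ly=L@Y
    m=(lx>.03)&(lx<.085)&(ly>-.075)&(ly<.01)&(P[...,2]>.07)&(P[...,2]<.13); print(n,m.sum(),np.median(P[m][:,2]))
d=dict(np.load("scene5.npz"));img=cv2.resize(d["color"][140:330,280:500],None,fx=3,fy=3,interpolation=cv2.INTER_CUBIC); cv2.imwrite("pics/s5z.png",img[:,:,::-1])
E
```

```text
time: 13.15
position: [0.571, 0.0521, 0.1116]
tool_rot: [3.137, 0.171, 0.001]
ft_force: [-0.6, 0.3, -0.5]
grip_width: 0.288
t 13.15 pos [0.571  0.0521 0.1116] F [-0.6  0.3 -0.5] grip 25.1
turn deg [ 0.  -0.   0.1] shift now-axes [-0.0003  0.0009  0.0011] after-turn axes [-0.0003  0.0009  0.0011]
time: 14.02
position: [0.5705, 0.0519, 0.1909]
tool_rot: [3.137, 0.171, -0.0]
ft_force: [-0.7, 0.2, -0.2]
grip_width: 0.6
t 14.025 pos [0.5705 0.0519 0.1909] F [-0.7  0.2 -0.2] grip 52.2
turn deg [0.  0.  0.1] shift now-axes [-0.0847 -0.0444  0.0209] after-turn axes [-0.0847 -0.0443  0.0209]
scene 631 0.08881309977674323
top 0 nan
  return _methods._mean(a, axis=axis, dtype=dtype,
  ret = ret.dtype.type(ret / rcount)
```

View pics/s5z.png

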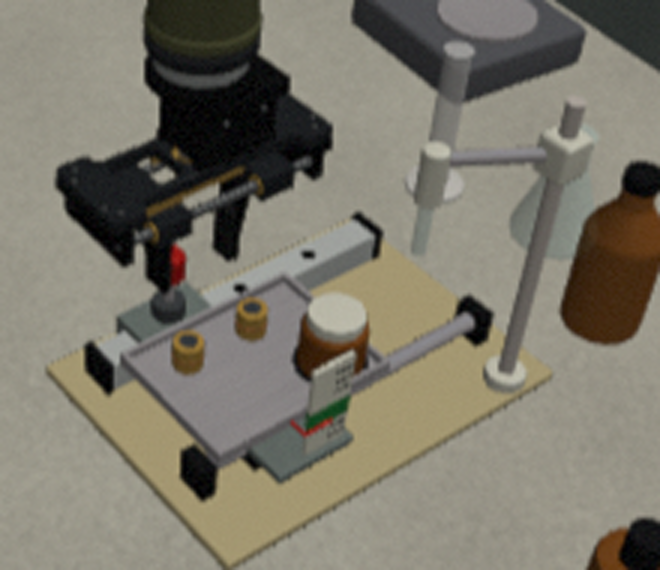

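Both weights stand in the tray at zoom (187,352) and (252,318), and the floor reads 0.0888. The pointer looks low against the band in the picture, so I'll check its height from depth.

Run:
```python
from h import *
for t in("scene0","scene3","scene5"):
    d=dict(np.load(t+".npz")); P=pts(d); L=P[...,:2]-O; lx=L@X; ly=L@Y
    hsv=cv2.cvtColor(d["color"],cv2.COLOR_RGB2HSV).astype(int)
    w=(lx>.085)&(lx<.14)&(ly<.05)&(ly>-.05)&(P[...,2]>.03)&(P[...,2]<.2)
    r=((hsv[...,0]<8)|(hsv[...,0]>172))&(hsv[...,1]>100)&w
    g=(hsv[...,0]>45)&(hsv[...,0]<80)&(hsv[...,1]>80)&w
    print(t,"red z",np.percentile(P[r][:,2],[10,50,90]).round(4),"lx",np.median(lx[r]).round(3),"green z",np.percentile(P[g][:,2],[3,50,97]).round(4),np.median(lx[g]).round(3))
```

```text
scene0 red z [0.1084 0.1194 0.1206] lx 0.11 green z [0.0823 0.0917 0.0985] 0.107
scene3 red z [0.0955 0.1045 0.1058] lx 0.111 green z [0.0817 0.0871 0.0994] 0.108
scene5 red z [0.0762 0.0898 0.0914] lx 0.108 green z [0.0838 0.0918 0.0997] 0.107
```

The pointer is at 0.090, inside the band of 0.0815 to 0.1015. The floor height gives the same result, a sink of about 0.045. Now the knob.

```bash
python3 -m pendant '[[[0,0,0],[-0.03,-0.015,0],-0.2],[[0,0,0],[-0.03,-0.015,0],-0.2],[[0,0,0],[-0.025,-0.0145,0.01],-0.2],[[0,0,0],[0,0,0.01],-0.2],[[0,0,0],[0,0,0],-0.2],[[0,0,0],[0,0,0],-0.2]]'
python3 - <<'E'
from h import *
go(.481,.0867,.093)
d=grab("scene","scene6"); P=pts(d); L=P[...,:2]-O; lx=L@X; ly=L@Y
m=(lx>.03)&(lx<.085)&(ly>-.075)&(ly<.01)&(P[...,2]>.07)&(P[...,2]<.13); print(m.sum(),np.median(P[m][:,2]))
img=cv2.resize(d["color"][140:330,280:500],None,fx=3,fy=3,interpolation=cv2.INTER_CUBIC); cv2.imwrite("pics/s6z.png",img[:,:,::-1])
d=grab("top","top6");img=cv2.resize(d["color"][140:300,160:450],None,fx=2.7,fy=2.7,interpolation=cv2.INTER_CUBIC); cv2.imwrite("pics/t6z.png",img[:,:,::-1])
E
```

```text
time: 14.88
position: [0.482, 0.0866, 0.171]
tool_rot: [-3.137, -0.169, 0.0]
ft_force: [-0.7, -0.6, -0.4]
grip_width: 0.604
t 14.875 pos [0.482  0.0866 0.171 ] F [-0.7 -0.6 -0.4] grip 52.5
turn deg [-0.  0.  0.] shift now-axes [-0.001  -0.0002  0.078 ] after-turn axes [-0.001  -0.0002  0.078 ]
629 0.08884619578148911
```

View pics/s6z.png

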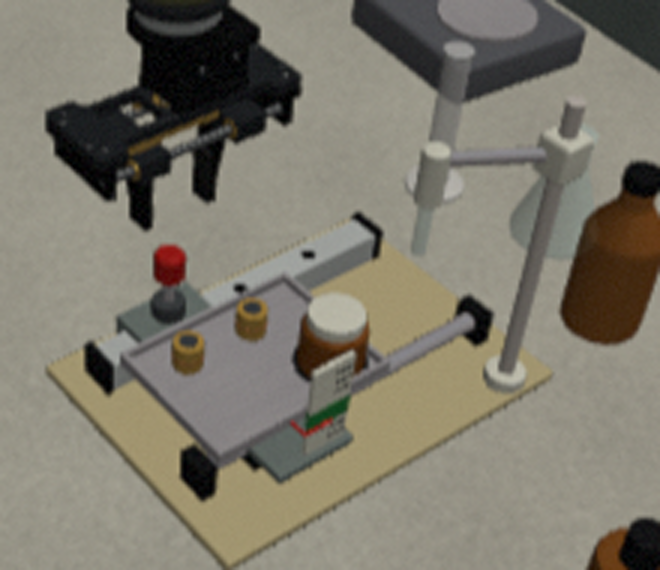

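The gripper is above the red knob, which is at zoom (170,263), with the fingers on either side of its axis. I'll descend, grip at 40 N and check.

```bash
python3 -m pendant '[[[0,0,0],[-0.001,0,0.025],-0.2],[[0,0,0],[0,0,0.025],-0.2],[[0,0,0],[0,0,0.025],-0.2],[[0,0,0],[0,0,0],-0.2],[[0,0,0],[0,0,0],-0.2]]'
python3 - <<'E'
from h import *
go(.481,.0867,.094)
E
python3 -m pendant '[[[0,0,0],[0,0,0],1],[[0,0,0],[0,0,0],1],[[0,0,0],[0,0,0],1],[[0,0,0],[0,0,0],1]]' 45
python3 - <<'E'
from h import *
p=f(-.085,.08);go(*p,.111)
E
```

```text
time: 15.6
position: [0.4813, 0.0871, 0.0971]
tool_rot: [-3.137, -0.171, -0.002]
ft_force: [0.2, -0.3, 0.6]
grip_width: 0.601
t 15.6 pos [0.4813 0.0871 0.0971] F [ 0.2 -0.3  0.6] grip 52.3
turn deg [-0.  -0.1  0. ] shift now-axes [-0.0003  0.0004  0.0031] after-turn axes [-0.0003  0.0004  0.0031]
time: 16.1
position: [0.4807, 0.0866, 0.0966]
tool_rot: [3.136, 0.171, 0.001]
ft_force: [-0.3, -0.3, 2.3]
grip_width: 0.309
t 16.1 pos [0.4807 0.0866 0.0966] F [-0.3 -0.3  2.3] grip 26.8
turn deg [ 0.  -0.   0.1] shift now-axes [ 0.0009 -0.0801 -0.0145] after-turn axes [ 0.0008 -0.0801 -0.0144]
```

```bash
python3 -m pendant '[[[0,0,0],[0,0,-0.005],1],[[0,0,0],[0,0,-0.005],1],[[0,0,0],[0,0,-0.0055],1],[[0,0,0],[0,0,0],1],[[0,0,0],[0,0,0],1]]'
python3 - <<'E'
from h import *
p=f(-.085,.08);go(*p,.112)
E
```

```text
time: 16.73
position: [0.4805, 0.0866, 0.1115]
tool_rot: [3.137, 0.171, 0.0]
ft_force: [4.9, -1.9, -9.4]
grip_width: 0.307
t 16.725 pos [0.4805 0.0866 0.1115] F [ 4.9 -1.9 -9.4] grip 26.7
turn deg [ 0. -0.  0.] shift now-axes [ 0.0011 -0.0801 -0.0006] after-turn axes [ 0.001  -0.0801 -0.0005]
```

The wrist force of -9.4 N matches the spring at about 15 mm of lift. Next I slide 80 mm along tool -y.

```bash
python3 -m pendant '[[[0,0,0],[0.001,-0.01,0],1],[[0,0,0],[0,-0.012,0],1],[[0,0,0],[0,-0.012,0],1],[[0,0,0],[0,-0.012,0],1],[[0,0,0],[0,-0.012,0],1],[[0,0,0],[0,-0.012,0],1],[[0,0,0],[0,-0.006,0],1],[[0,0,0],[0,0,0],1]]'
python3 -m pendant '[[[0,0,0],[0,0,0],1],[[0,0,0],[0,0,0],1]]'
python3 - <<'E'
from h import *
p=f(-.085,.08);go(*p,.112)
for n in("scene","top"):
    d=grab(n,n+"7"); img=cv2.resize(d["color"][140:330,190:450],None,fx=3,fy=3,interpolation=cv2.INTER_CUBIC); cv2.imwrite(f"pics/{n}7z.png",img[:,:,::-1])
E
```

```text
time: 17.73
position: [0.4721, 0.1646, 0.1115]
tool_rot: [-3.135, -0.173, 0.002]
ft_force: [-2.4, 2.3, -9.7]
grip_width: 0.306
time: 17.98
position: [0.4723, 0.163, 0.1115]
tool_rot: [-3.136, -0.171, 0.002]
ft_force: [-2.4, 1.5, -9.5]
grip_width: 0.306
t 17.975 pos [0.4723 0.163  0.1115] F [-2.4  1.5 -9.5] grip 26.6
turn deg [-0.   0.1  0.1] shift now-axes [ 0.0009 -0.0032 -0.0005] after-turn axes [ 0.0009 -0.0032 -0.0005]
```

View pics/scene7z.png

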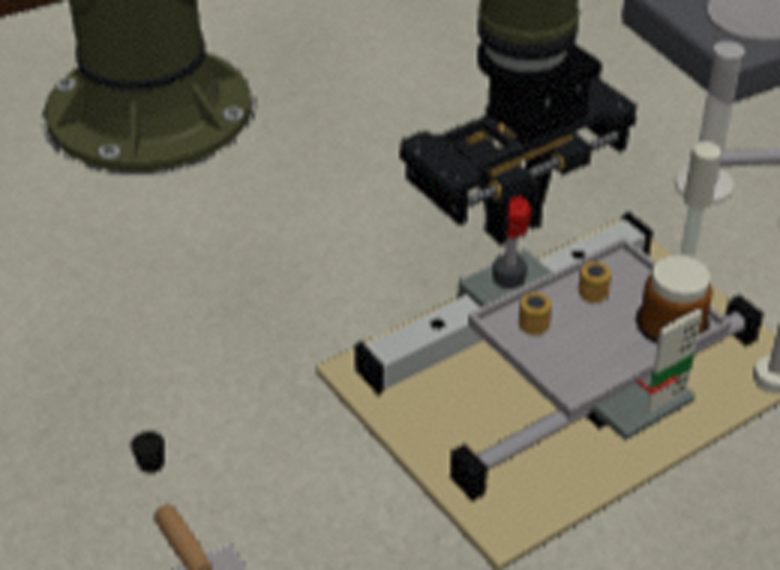

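The section now stands about 77 mm along and has uncovered the first hole at (437,322). The weights and jar are still standing. I'll move 3 mm more, then lower and watch whether the pin drops.

```bash
python3 -m pendant '[[[0,0,0],[0,-0.003,0],1],[[0,0,0],[0,0,0],1],[[0,0,0],[0,0,0.003],1],[[0,0,0],[0,0,0.003],1],[[0,0,0],[0,0,0],1]]'
python3 - <<'E'
from h import *
p=f(-.085,.08);go(*p,.0966)
E
```

```text
time: 18.7
position: [0.4722, 0.1646, 0.1053]
tool_rot: [3.136, 0.17, -0.003]
ft_force: [-5.2, -2.1, -8.6]
grip_width: 0.304
t 18.7 pos [0.4722 0.1646 0.1053] F [-5.2 -2.1 -8.6] grip 26.5
turn deg [0.1 0.1 0. ] shift now-axes [ 0.0009 -0.0016  0.0087] after-turn axes [ 0.0009 -0.0016  0.0087]
```

The pin is already below the tube top at about 8.7 mm, so it's entering the hole. I'll continue down.

```bash
python3 -m pendant '[[[0,0,0],[0.001,-0.001,0.003],1],[[0,0,0],[0,0,0.003],1],[[0,0,0],[0,0,0.003],1],[[0,0,0],[0,0,0],1],[[0,0,0],[0,0,0],1]]'
python3 - <<'E'
from h import *
p=f(-.085,.08);go(*p,.0966)
E
```

```text
time: 19.32
position: [0.4722, 0.1661, 0.0967]
tool_rot: [3.135, 0.17, -0.006]
ft_force: [-8.6, -2.6, -4.2]
grip_width: 0.31
t 19.325 pos [0.4722 0.1661 0.0967] F [-8.6 -2.6 -4.2] grip 27.0
turn deg [0.1 0.2 0. ] shift now-axes [ 0.0008 -0.0002  0.0001] after-turn axes [ 0.0008 -0.0002  0.0001]
```

```bash
python3 -m pendant '[[[0,0,0],[-0.0015,0,0.001],1],[[0,0,0],[0,0,0.0005],1],[[0,0,0],[0,0,0],1],[[0,0,0],[0,0,0],1],[[0,0,0],[0,0,0],1]]'
python3 - <<'E'
from h import *
p=f(-.085,.08);go(*p,.0966)
for n in("scene","top"):
    d=grab(n,n+"8"); P=pts(d); L=P[...,:2]-O; lx=L@X; ly=L@Y
    hsv=cv2.cvtColor(d["color"],cv2.COLOR_RGB2HSV).astype(int)
    w=(P[...,2]>.08)&(P[...,2]<.15)&(abs(lx+.085)<.03)
    r=((hsv[...,0]<8)|(hsv[...,0]>172))&(hsv[...,1]>100)&w
    print(n,"knob",r.sum(),np.percentile(P[r][:,2],[2,50,98]).round(4) if r.sum() else "", ly[r].mean(),lx[r].mean())
    m=(lx>.03)&(lx<.085)&(ly>.005)&(ly<.09)&(P[...,2]>.07)&(P[...,2]<.13); print("floor",m.sum(),np.median(P[m][:,2]))
    m=(abs(P[...,2]-.09)<.02)&(ly<.0)&(ly>-.03)&(lx>0)&(lx<.08)
    print("tray -y edge ly", np.percentile(ly[m],2) if m.sum() else "")
    v=slice(140,330); img=cv2.resize(d["color"][v,190:450],None,fx=3,fy=3,interpolation=cv2.INTER_CUBIC); cv2.imwrite(f"pics/{n}8z.png",img[:,:,::-1])
E
```

```text
time: 19.95
position: [0.4722, 0.1663, 0.0966]
tool_rot: [3.136, 0.17, -0.0]
ft_force: [-8.5, -2.7, 1.6]
grip_width: 0.306
t 19.95 pos [0.4722 0.1663 0.0966] F [-8.5 -2.7  1.6] grip 26.6
turn deg [0.1 0.  0. ] shift now-axes [0.0007 0.0001 0.    ] after-turn axes [0.0007 0.0001 0.    ]
scene knob 110 [0.0991 0.1194 0.1343] 0.07964045599153351 -0.07563668289317065
floor 558 0.08859157997469808
tray -y edge ly -0.003361828816424355
top knob 0  nan nan
floor 776 0.08925013802382997
tray -y edge ly -0.005220273542923562<stdin>:8: RuntimeWarning: Mean of empty slice.
  ret = ret.dtype.type(ret / rcount)
```

View pics/scene8z.png

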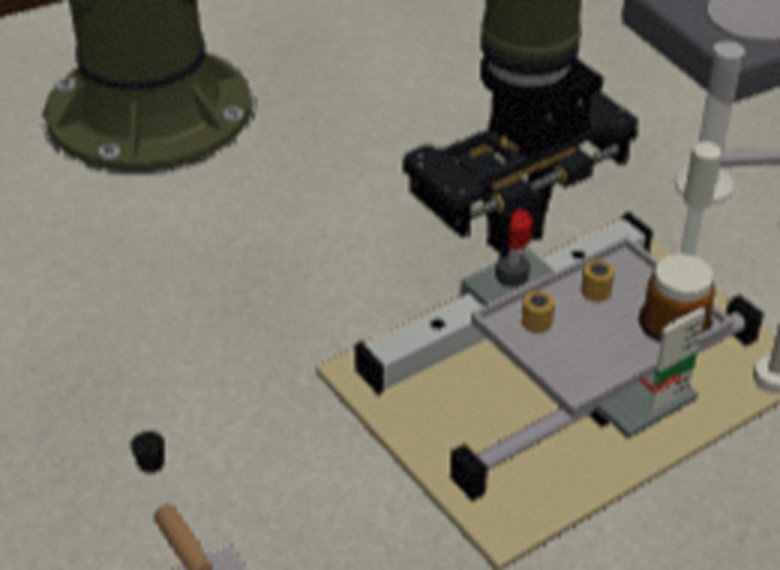

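View pics/top8z.png

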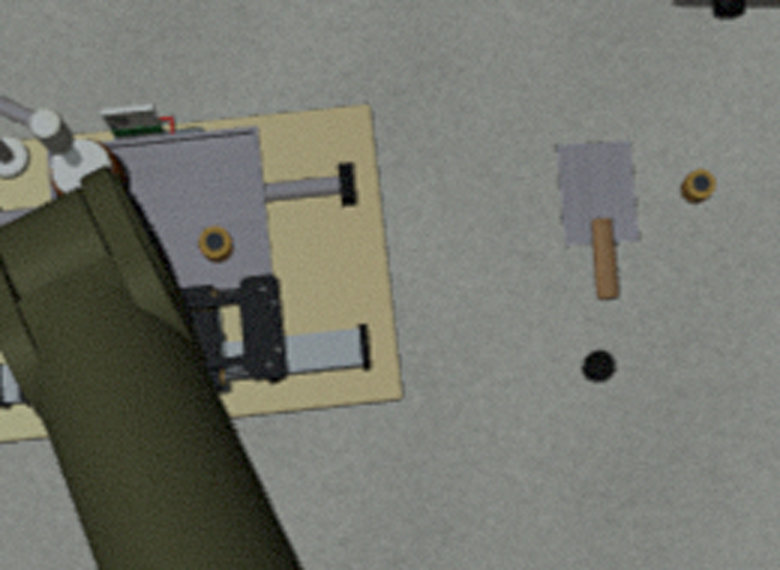

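```bash
python3 -m pendant '[[[0,0,0],[0,0,0.001],1],[[0,0,0],[0,0,0.001],1],[[0,0,0],[0,0,0],1],[[0,0,0],[0,0,0],1],[[0,0,0],[0,0,0],1],[[0,0,0],[0,0,0],1]]'
python3 - <<'E'
from h import *
p=f(-.085,.08);go(*p,.0966)
# visible knob-stem geometry, start vs lifted vs now: vertical pixel gap from red bottom to boss
for t in("scene0","scene7","scene8"):
    d=dict(np.load(t+".npz"));P=pts(d); L=P[...,:2]-O; lx=L@X; ly=L@Y
    hsv=cv2.cvtColor(d["color"],cv2.COLOR_RGB2HSV).astype(int)
    r=((hsv[...,0]<8)|(hsv[...,0]>172))&(hsv[...,1]>100)&(abs(lx+.085)<.03)&(P[...,2]>.08)
    u=np.where(r)
    lo=u[0].max(); c=u[1][u[0]>lo-3].mean(); print(t,"red bottom row",lo,"col",c, "ray height at knob front", [round(ray(d,c,lo,z)[0],4) for z in(.095,.101,.107)])
E
```

```text
time: 20.8
position: [0.4723, 0.1668, 0.0964]
tool_rot: [3.135, 0.171, 0.0]
ft_force: [-12.7, -4.4, 15.7]
grip_width: 0.308
t 20.8 pos [0.4723 0.1668 0.0964] F [-12.7  -4.4  15.7] grip 26.8
turn deg [0.1 0.  0.1] shift now-axes [ 0.0005  0.0006 -0.0002] after-turn axes [ 0.0005  0.0006 -0.0002]
scene0 red bottom row 235 col 336.1875 ray height at knob front [np.float64(0.4921), np.float64(0.4977), np.float64(0.5033)]
scene7 red bottom row 219 col 360.92857142857144 ray height at knob front [np.float64(0.4694), np.float64(0.4752), np.float64(0.481)]
scene8 red bottom row 222 col 361.4782608695652 ray height at knob front [np.float64(0.4802), np.float64(0.486), np.float64(0.4917)]
```

The stop is solid: +15.7 N with the TCP at its home height. The coarse check of the knob's lower edge has about 3.8 mm per pixel, so I'll do one sub-pixel check of the pin height.

Run:
```python
from h import *
d9=grab("scene","scene9")
for t,cy in(("scene0",0),("scene7",.0769),("scene9",.0802)):
    d=dict(np.load(t+".npz")); c=d["color"].astype(float); red=np.clip(c[...,0]-np.maximum(c[...,1],c[...,2]),0,None)
    # predicted pixel of knob bottom front point and axis for several heights
    M=d["world_to_cam"]; cam=np.linalg.inv(M)[:3,3]
    k=f(-.085,cy); dirn=(cam[:2]-k); dirn/=np.linalg.norm(dirn); q=k+.014*dirn
    def pj(z):
        v=M@np.array([*q,z,1]); return d["cx"]-d["fx"]*v[0]/v[2], d["cy"]+d["fy"]*v[1]/v[2]
    u,v=pj(.095); u=int(round(u)); 
    prof=red[int(v)-14:int(v)+9,u-1:u+2].mean(1); rows=np.arange(int(v)-14,int(v)+9)
    pk=prof.max(); i=int(np.where(prof>pk/2)[0].max()); e=rows[i]+(prof[i]-pk/2)/(prof[i]-prof[i+1])
    zs=np.linspace(.08,.13,101); z=np.interp(-e,[-pj(a)[1] for a in zs],zs)
    print(t,"edge row",round(e,2),"z of knob underside",round(z,4),prof.round(0))
```

```text
scene0 edge row 234.06 z of knob underside 0.1013 [ 41. 100. 116. 116. 115. 110. 102.  87.  73.  67.  67.  69.  69.  60.
  24.   3.   1.   2.   2.   2.   3.   3.   2.]
scene7 edge row 218.72 z of knob underside 0.1141 [54. 57. 49. 37. 36. 38. 39. 44. 47. 21.  3.  1.  2.  3.  1.  2.  2.  1.
  0.  0.  0.  0.  0.]
scene9 edge row 222.5 z of knob underside 0.0998 [ 2. 22. 42. 51. 54. 54. 54. 47. 38. 39. 40. 43. 46. 41. 13.  1.  2.  1.
  1.  1.  0.  0.  0.]
```

Sub-pixel, the underside of the knob is now level with its starting (home) height: 0.0998 against 0.1013, and it was 0.1141 when lifted. I'm handing in.

Run:
```python
from h import *
order.close_job()
s=monitor.get_state(); print(s["time"],s["position"],s["ft_force"].round(1),s["grip_width"])
```

```text
the job is handed in; nothing more can be done
the job is handed in; nothing more can be done
```

I put two brass weights in the tray, pulled the lock knob up and slid the section to the next hole under the probe. The pin is back home there. I handed the job in at about 21 s, still gripping the knob at 45 N; it reported no verdict.

Last checks:
- **Pan:** the tray floor read 0.0886 m (scene camera) and 0.0893 m (top camera), a sink of about 0.045 m. After the second weight the pointer read 0.090 m, inside the band.
- **Travel:** the tool moved about 80 mm along the stage from where it first gripped the knob.
- **Pin:** the tool was back at its starting height (0.0964 m against 0.0966 m). A further 2 mm of downward command hardly moved it and raised the push to about 16 N, so it was on the stop.
- **Other glassware and tools:** nothing touched any of them as far as I could see. The last pictures I viewed showed only the stopper and spatula, both in place. I did not measure the positions of any of them at the end.

**One check disagreed at first:** a coarse one-pixel reading put the knob about 3 mm high. A finer reading put its underside at 0.0998 m, against 0.1013 m at the start and 0.1141 m when lifted, so I took the pin as home.

A sideways load of about 13 N remained on the wrist at the end, which I left as it was.

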